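Lock a filter holder's knurled ring in the bench holding block

ROBOT

A 6-joint arm with a two-finger parallel gripper is mounted at the origin on the work surface. World frame = base frame: x ahead of the robot, y to its left, z up, the work surface at z = 0. Lengths are in mm, angles in rad, forces in N, time in s.
With the tool pointing down it reaches from about 350 to 875 mm from the base axis. Payload 4.2 kg.
Tool frame: the origin (TCP) lies on the mounting face of the last link; the fingertips stand 182 mm ahead of it and the grasp point (between the pads) lies 164 mm ahead of it (bot.pinch_z is the distance from the TCP to the grasp point, in mm); z points along the fingers, y is the line along which they close (so a half turn about z gives the same grasp; the last joint's range is limited). The gripper opens to 87 mm and grips with 3 to 60 N. Pads are 19 mm wide; open, the fingers measure 117 mm over their backs; the gripper's body (75 mm by 190 mm) begins 51 mm behind the grasp point.
Start: joints at [-0.934, 0.385, 0.008, 0, -1.194, -0.259], TCP at [230.562, -580.897, 404.75] pointing down, gripper open.
Joint ranges: [-3.14, 3.14], [-1.21, 2.06], [-1.07, 1.41], [-3.16, 2.05], [-2.99, -0.16], [-3.1, 3.1]. Speed limits (rad/s): [2.79, 2.79, 3.14, 3.14, 3.14, 3.14].

INTERFACE

Orientations are given as a unit quaternion [x, y, z, w].
In Python, from cell import bot gives the robot as it stands. The module is installed in compiled form; this text tells all that it offers.
- The arm moves only by the tool play_rows, never from a script. Its argument "series" is text: rows parted by semicolons, each of 7 numbers parted by spaces: the shift along the tool's x, y, z in m, then the turn, a rotation vector about the tool's x, y, z in degrees, then the opening, from 0 (shut) to 1 (fully open). A call has 1 to 20 rows; each row shifts and turns the commanded pose from where the row before left it, along the tool's axes as they then stand; what a row does not reach is not made up. A row lasts 1/8 s, in which the tool goes at most 62.5 mm and 10.7 degrees, less where a joint would pass 70% of its speed; a pose out of reach is approached as far as the arm can. A call is refused whole if a number of a shift passes 0.0625 or a number of a turn 10.7, either way. A call with a gripper value outside its range is refused whole. The fingers move at their own pace and stop on an object; "grip_force" is the grip in N (left out, the last holds). Time passes only in rows, so rows that do not move let the fingers close. It gives the time, the measured TCP pose, the force, the opening and the grip force at its end, in the units of the state.
- bot.state(): the state, without advancing time (a new reading comes with each control period).
- bot.capture(name): name is "scene" or "top"; returns the picture (400x640x3 uint8, red, green, blue); there is no depth.
- bot.get_calibration(name): a dict with "fx", "fy", "cx", "cy" (pixels), "D" ([k1, k2, p1, p2, k3] as OpenCV has them; the pictures are not rectified), "position" and "rotation" of the camera in the world. Camera axes: x right, y down, z forward; pixel columns grow to the right and rows downward; lengths in mm; the calibration is good to about 2 mm. A picture is of the moment at which its call begins. get_calibration takes no time and is no camera call.
- bot.finish_job(): hands the job in; it is judged then, once.
The state is a dict: "time": time; "qpos": joint angles; "dq": joint speeds; "effort": joint torques, N m; "tcp_pos": TCP position; "eef_rot": TCP orientation; "wrist_force": force on the tool from outside, world axes, zero at the start; "wrist_torque": the same for the moment, N m; "width": finger opening in mm; "grip_force": force on a finger pad.
Only numpy, scipy, OpenCV 4.12 (cv2) and the standard library are available. Lean on these libraries where they do the work, as an engineer would, in place of code of your own. Each camera call takes 0.05 s, during which the arm holds its last target. There are 200 camera calls.

TASK

Stand the loose steel filter holder in the bench holding block, with its hexagonal foot fully home in the blue hexagonal socket so that the block keeps the barrel from turning. Then turn its knurled lock ring clockwise (seen from above) up to its stop against the housing, so that the two red marks meet: firmly hand-tight, without straining it past the stop. Set it in gently, leave it standing upright in the socket, let go, and leave everything else on the bench where it is.

Things in the scene. Friction and masses are not known exactly. Their poses are not given: they have to be found in the camera images.
- filter_center (a point): The loose in-line filter holder, stainless steel, 88 mm tall, about 0.45 kg, standing upright on the bench. This point is on its axis, half-way up (44 mm above its underside). Foot, threaded barrel (46 mm diameter), housing flange and neck are one rigid piece; only the lock ring turns. z is up its axis; x is normal to one flat of the foot and points to the red mark on the flange.
- filter_foot (a point): Centre of the filter holder's underside. The foot is a hexagonal prism 16 mm high, 40 mm across flats, 46 mm across corners, its lower rim chamfered 1 mm; same axes as filter_center.
- filter_neck (a point): Middle of the plain round inlet neck, 28 mm diameter, 76.5 mm above the underside: the place to grip for carrying. The neck spans 65 to 88 mm (top) above the underside; below it the flange (49 mm diameter) slopes out from 65 to 58 mm, and the wider ring begins at 58 mm.
- ring_center (a point): Centre of the filter holder's knurled lock ring, on the axis, 48 mm above the underside. The ring is 56 mm in diameter and 20 mm high (38 to 58 mm above the underside); the neck rises 30 mm above its top.
- ring_mark (a point): The small red mark on top of the lock ring, 26 mm from the axis, 58 mm above the underside. It starts 1.4 to 2.1 rad short of its stop and turns clockwise (seen from above) to tighten, as far as flange_mark. Turning takes 0.35 to 0.55 N m while moving (less is felt at rest); the ring stays where left and drags the barrel round with it unless the foot is held in the socket.
- flange_mark (a point): Where the ring's mark comes to lie when tight: on the filter holder's x axis, 26 mm out, 58 mm above the underside, at the outer end of the red mark on the flange. There the ring meets a hard stop and the moment climbs steeply (0.5 N m and more per 0.02 rad of a firm grip): bring it up firm, to about 1 N m there; beyond about 1.5 N m strains it.
- block_socket (a point): Centre of the socket's floor in the bolted-down bench block, 10 mm above the bench. Vertical hexagonal socket, 41.8 mm across flats, 16 mm deep; its axes are x normal to one flat, z up. The foot enters when the yaws of foot and socket differ by a multiple of 60 degrees (play about 2.5 degrees either way) and their axes agree within about 1 mm.
- collar_top (a point): Centre of the socket's mouth, 26 mm above the bench, 16 mm above the socket's floor. The blue hexagonal collar around it is 68 mm across flats; it stands on a dark base plate 125 x 82 x 10 mm, long side along x. Same axes as block_socket. Feel the foot in: a push of more than about 40 N harms it.
- vial_red: Bystander: glass vial with red cap, 26 mm diameter, 45 mm tall; origin at its underside.
- vial_blue: Bystander: glass vial with blue cap, 26 mm diameter, 45 mm tall; origin at its underside.
- amber_bottle: Bystander: amber bottle, 56 mm diameter, 95 mm tall; origin at its underside.
- saline_bottle: Bystander: clear bottle with orange cap, 64 mm diameter, 125 mm tall; origin at its underside.
- spare_ring: Bystander: a spare lock ring lying flat, 56 mm diameter, 18 mm high; origin at its underside.
- spare_top: Bystander: a spare filter-holder top, 48 mm diameter, 30 mm tall; origin at its underside.
- steel_cup: Bystander: open steel cup, 72 mm diameter, 70 mm tall; origin at its underside.
- filter: The filter holder as a whole; origin at the centre of its underside, axes as filter_center.
- block: The bench holding block as a whole; origin at the centre of its underside on the bench, axes as block_socket.
Things that resemble listed ones, but are neither listed nor needed, are in the scene too. What is meant by the block is not pink, and is the larger of those in its own colour.

How it is judged (in metres and radians):
On the way, in this order (a step that is already met when the one before it is completed fails the run):
1. the filter holder stands fully home in the socket, its ring still slack (z of filter_center in the frame of block_socket below 0.0465 m and horizontal distance between filter_center and block_socket below 0.004 m and angle between filter_center's own z axis and vertical below 0.05 rad and distance between ring_mark and flange_mark above 0.026 m), for 0.2 s.
2. the ring is brought up firm against its stop (marks met, at least 45 N between foot and socket: about 0.6 N m) while the foot is held in the socket (distance between ring_mark and flange_mark below 0.0015 m and contact force between filter and block above 45 N and z of filter_center in the frame of block_socket below 0.0485 m), for 0.05 s.
At the end, for the whole second after the job is handed in: The filter holder stands in the socket: foot within 2.5 mm of the floor, 4 mm of the axis and 3 degrees of upright; the ring is at its stop, the two marks within 1.5 mm; all is at rest, released, and the bystanders are where they were (30 mm) (distance between ring_mark and flange_mark below 0.0015 m and z of filter_center in the frame of block_socket below 0.0465 m and horizontal distance between filter_center and block_socket below 0.004 m and angle between filter_center's own z axis and vertical below 0.05 rad and linear speed of filter below 0.02 m/s); the robot touches nothing.
It fails at once if the holder is forced or dropped into the block (more than 100 N between them while the ring is slack, marks over 20 mm apart) (distance between ring_mark and flange_mark above 0.02 m and contact force between filter and block above 100 N).
It fails at once if the ring is strained past its stop (more than 140 N between filter holder and block: about 1.6 N m on the ring) (contact force between filter and block above 140 N).
It fails at once if the ring is tightened (marks within 20 mm) while the barrel is not held in the socket (distance between ring_mark and flange_mark below 0.02 m and (z of filter_center in the frame of block_socket above 0.0525 m or horizontal distance between filter_center and block_socket above 0.008 m)).
It fails at once if another thing on the bench is moved by more than 30 mm (distance of any of vial_red, vial_blue, amber_bottle, saline_bottle, spare_ring, spare_top, steel_cup from where it was at the start of the episode above 0.03 m).
It also fails if it takes over 64 s, if anything falls off the work surface, if the arm or the gripper's body presses on something with over 40 N, if the wrist force passes 120 N, or if a joint passes its speed limit or range.

## Working session

There is one attempt and no reset: what is moved stays moved. The work goes in short steps, Python scripts to look and compute and a tool call to move; the robot and the scene stay as the last step left them, time stands still between calls to the robot, and variables do not carry over. Pictures are saved under pics/ and viewed, at most 10 in all, crops included, and the job is handed in when it is done.

Besides the shell and the picture viewer there is one more tool, called after "Call:" in YAML: its name, and indented under it one key for each argument. play_rows: Moves the arm, as the interface text tells. Its arguments: {"type":"object","properties":{"series":{"type":"string"},"grip_force":{"type":"number"}},"required":["series"]}

```bash
mkdir -p pics; python3 - <<'E'
from cell import bot
import cv2,json,numpy as np
for n in("scene","top"):
    im=bot.capture(n); cv2.imwrite(f"pics/{n}0.png",im[:,:,::-1]); print(n,{k:np.round(v,4).tolist() for k,v in bot.get_calibration(n).items()})
print(bot.state())
E
```

```text
scene {'fx': 444.9158, 'fy': 444.9158, 'cx': 325.7056, 'cy': 210.4946, 'D': [-0.0164, 0.0, 0.0, 0.0, 0.0], 'position': [1213.2245, -68.2239, 962.9899], 'rotation': [0.7148, 0.6292, -0.2074, -0.2238]}
top {'fx': 455.7674, 'fy': 455.7674, 'cx': 315.3727, 'cy': 198.9219, 'D': [-0.0406, 0.0, 0.0, 0.0, 0.0], 'position': [333.5333, -25.8551, 1266.558], 'rotation': [0.7142, -0.6936, 0.0671, -0.0653]}
{'time': 0.1, 'qpos': array([-9.34383923e-01,  3.85486898e-01,  6.75701297e-03, -4.13019240e-04,
       -1.19400374e+00, -2.58611544e-01]), 'dq': array([ 6.89008164e-06, -1.99015200e-03,  4.42320164e-03, -2.29139914e-04,
        5.12322889e-04,  2.15159683e-04]), 'effort': array([-1.15779567e-03, -3.91689026e+01,  1.87935913e+01,  4.23205867e+00,
        1.34091714e-02, -7.24280267e-05]), 'tcp_pos': array([ 230.51866146, -580.74181965,  403.76538399]), 'eef_rot': array([-1.87704092e-01,  9.82225126e-01,  9.56323564e-04, -2.46110157e-04]), 'wrist_force': array([0.16709869, 0.55582843, 0.37516148]), 'wrist_torque': array([-0.02512995,  0.01072802, -0.00336991]), 'grip_force': 0.0, 'width': 87.1680430992692}
```

View pics/scene0.png

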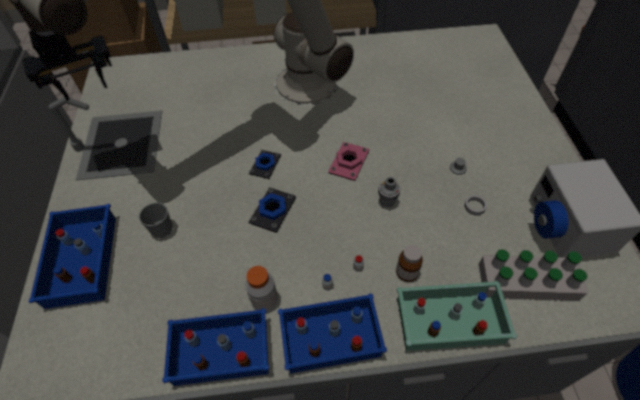

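View pics/top0.png

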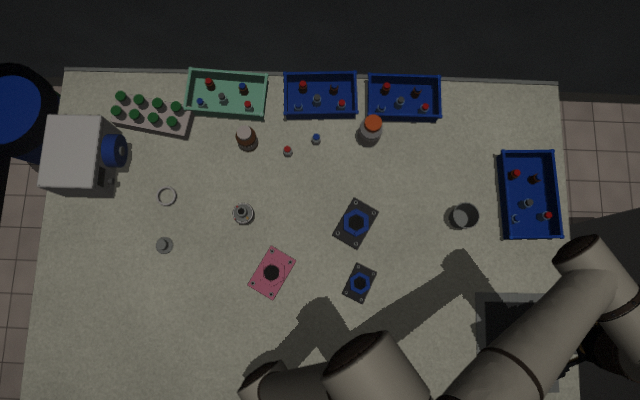

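The scene picture shows the large blue block at (272,205) and the filter holder at (389,192). In the top picture they are at (356,222) and (243,213). I'll enlarge these parts.

```bash
cat > h.py <<'E'
from cell import bot
import cv2,numpy as np
from scipy.spatial.transform import Rotation as R
def ray(n,uv):
    c=bot.get_calibration(n);K=np.array([[c['fx'],0,c['cx']],[0,c['fy'],c['cy']],[0,0,1]])
    p=cv2.undistortPoints(np.float64(uv).reshape(-1,1,2),K,np.float64(c['D']))[:,0]
    Rm=np.array(c['rotation']);Rm=R.from_quat(Rm).as_matrix() if Rm.size==4 else Rm
    return np.array(c['position']),np.c_[p,np.ones(len(p))]@Rm.T
def plane(n,uv,z):
    o,d=ray(n,uv);return o+d*((z-o[2])/d[:,2])[:,None]
def proj(n,X):
    c=bot.get_calibration(n);K=np.array([[c['fx'],0,c['cx']],[0,c['fy'],c['cy']],[0,0,1]])
    Rm=R.from_quat(c['rotation']).as_matrix().T
    return cv2.projectPoints(np.float64(X).reshape(-1,1,3),cv2.Rodrigues(Rm)[0],-Rm@np.array(c['position']),K,np.float64(c['D']))[0][:,0]
def crop(n,im,u,v,r,s=8):
    return cv2.resize(im[v-r:v+r,u-r:u+r,::-1],None,fx=s,fy=s,interpolation=cv2.INTER_CUBIC)
E
python3 - <<'E'
from h import *
t=bot.capture("top");s=bot.capture("scene")
a=[crop("top",t,243,213,20,10),crop("scene",s,389,192,20,10)]
b=crop("scene",s,272,208,25,8)
cv2.imwrite("pics/f1.png",cv2.convertScaleAbs(np.hstack(a),alpha=1.5))
# base plate of block: dark mask in top
for n,im,(u,v) in(("top",t,(356,222)),("scene",s,(272,208))):
    g=im[v-40:v+40,u-40:u+40].astype(int)
    for name,m in(("blue",(g[...,2]>g[...,0]+30)),("plate+blue",(g[...,0]<75))):
        m=m.astype(np.uint8);k,l,st,ce=cv2.connectedComponentsWithStats(m)
        i=l[40-0,40] if l[40,40] else 1+np.argmax(st[1:,4])
        i=1+np.argmax(st[1:,4])
        cs=max(cv2.findContours((l==i).astype(np.uint8),0,2)[0],key=cv2.contourArea)
        rc=cv2.minAreaRect(cs);box=cv2.boxPoints(rc)+[u-40,v-40]
        z=10 if name!="blue" else 26
        P=plane(n,box,z)[:,:2]
        e=P[1]-P[0],P[2]-P[1]
        print(n,name,st[i],P.mean(0).round(1),[(round(float(np.hypot(*x)),1),round(float(np.degrees(np.arctan2(x[1],x[0]))),1)) for x in e])
for n in("top","scene"): print(n,[plane(n,[uv],z)[0].round(1) for uv,z in(([(243,210),88] ,) if n=="top" else ([(391,181),88],))])
E
```

```text
top blue [ 28  27  25  28 342] [ 506.6 -139.1] [(66.3, -88.3), (74.8, -179.6)]
top plate+blue [  16   16   47   52 1301] [ 507.1 -138.3] [(125.5, -28.8), (83.6, -119.2)]
scene blue [ 27  25  27  26 412] [ 511.9 -138.1] [(75.1, 162.7), (76.8, 60.2)]
scene plate+blue [  17   20   47   45 1257] [ 510.6 -138.4] [(139.5, 155.5), (95.0, 51.0)]
top [array([522., 163.,  88.])]
scene [array([522.4, 170.2,  88. ])]
```

View pics/f1.png

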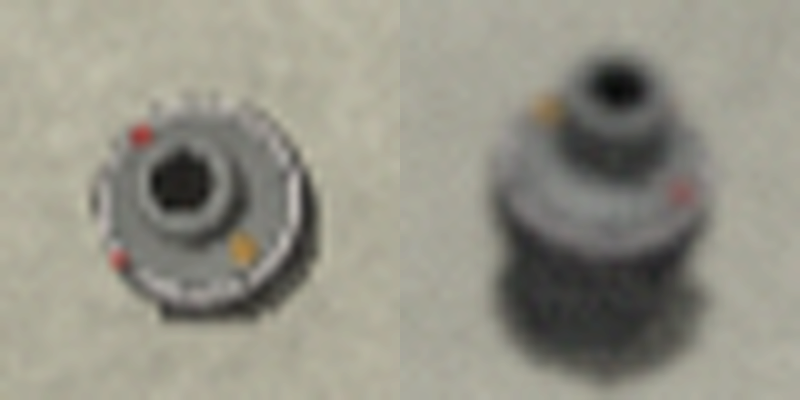

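The crop shows these points, in crop pixels:
- **Top view, left half:** bore (180,180), flange mark (142,135), ring mark (120,260). The orange mark opposite is a decoy.
- **Scene view, right half:** bore (612,85), one red mark (682,192).

```bash
python3 - <<'E'
from h import *
def px(p,u,v): return (np.array(p)+.5)/10-.5+[u-20,v-20]
b1=plane("top",[px((181,181),243,213)],88)[0];b2=plane("scene",[px((213,84),389,192)],88)[0]
print("bore",b1.round(1),b2.round(1))
# ring circle in top image: rim left 95,right 305?, top 95, bottom 300
c=plane("top",[px((200,199),243,213)],56)[0];print("ring c",c.round(1))
for nm,p,n,z in(("flange",(142,135),"top",60),("ringm",(120,260),"top",58),("orange",(243,250),"top",60),("sc red",(282,192),"scene",58),("sc orange",(148,110),"scene",60)):
    o=(243,213) if n=="top" else (389,192)
    P=plane(n,[px(p,*o)],z)[0]
    for ce in ((b1,c) if n=="top" else (b2,)):
        d=(P-ce)[:2];print(nm,P.round(1),np.hypot(*d).round(1),np.degrees(np.arctan2(d[1],d[0])).round(1))
print(bot.state()['eef_rot'],R.from_quat(bot.state()['eef_rot']).as_matrix().round(3))
im=bot.capture("top").astype(int);v,u=222,356;g=im[v-40:v+40,u-40:u+40]
m=((g[...,0]<75)).astype(np.uint8)
cs=max(cv2.findContours(m,0,2)[0],key=cv2.contourArea)
w=plane("top",cs[:,0]+[u-40,v-40],10)[:,:2].astype(np.float32)
print(cv2.minAreaRect(w))
E
```

```text
bore [520.1 169.1  88. ] [518.7 168.   88. ]
ring c [520.4 169.   56. ]
flange [536.7 184.9  60. ] 23.0 43.7
flange [536.7 184.9  60. ] 22.8 44.4
ringm [502.9 189.1  58. ] 26.4 130.5
ringm [502.9 189.1  58. ] 26.7 130.9
orange [506.4 156.   60. ] 19.0 -136.4
orange [506.4 156.   60. ] 19.1 -137.3
sc red [532.5 186.3  58. ] 22.9 52.9
sc orange [502.8 157.   60. ] 19.3 -145.3
[-1.87740233e-01  9.82218467e-01  6.74549639e-04 -1.82005125e-04] [[-0.93  -0.369 -0.001]
 [-0.369  0.93   0.001]
 [ 0.     0.001 -1.   ]]
((507.4068298339844, -137.77488708496094), (82.59881591796875, 125.13687896728516), 60.60060119628906)
```

Call:
play_rows:
  series: "-0.0341 0.0369 0.005 0 0 0 1;-0.0341 0.0369 0.005 0 0 0 1;-0.0341 0.0369 0.005 0 0 0 1;-0.0341 0.0369 0.005 0 0 0 1;-0.0341 0.0369 0.005 0 0 0 1;-0.0341 0.0369 0.005 0 0 0 1;-0.0341 0.0369 0.005 0 0 0 1;-0.0341 0.0369 0.005 0 0 0 1;-0.0341 0.0369 0.005 0 0 0 1;-0.0341 0.0369 0.005 0 0 0 1;-0.0341 0.0369 0.005 0 0 0 1;-0.0341 0.0369 0.005 0 0 0 1;-0.0341 0.0369 0.005 0 0 0 1;-0.0341 0.0369 0.005 0 0 0 1;-0.0341 0.0369 0.005 0 0 0 1;-0.0341 0.0369 0.005 0 0 0 1"

```text
time: 2.25
tcp_pos: [520.3, 170.8, 324.6]
eef_rot: [-0.188, 0.982, 0.0, 0.0]
wrist_force: [0.2, -1.0, -0.6]
width: 87.0
grip_force: 0.0
```

Call:
play_rows:
  series: "0 0 0 0 0 -10 1;0 0 0 0 0 -10 1;0 0 0 0 0 -10 1;0 0 0 0 0 -10 1;0 0 0 0 0 -10 1;0 0 0 0 0 -10 1;0 0 0 0 0 -10 1;0 0 0 0 0 -10 1;0 0 0 0 0 -10 1;0 0 0 0 0 0 1;0 0 0 0 0 0 1"

```text
time: 3.62
tcp_pos: [519.9, 169.1, 324.7]
eef_rot: [0.827, -0.563, -0.0, 0.0]
wrist_force: [0.8, 0.1, -0.6]
width: 87.0
grip_force: 0.0
```

```bash
cat >> h.py <<'E'
def need(x,y,z=None,yaw=None):
    s=bot.state();M=R.from_quat(s['eef_rot']).as_matrix()
    d=np.array([x,y,s['tcp_pos'][2] if z is None else z])-s['tcp_pos']
    print('t',round(s['time'],2),'tcp',s['tcp_pos'].round(1),'yaw_y',np.degrees(np.arctan2(M[1,1],M[0,1])).round(2),'tilt',M[:2,2].round(4),'q',s['qpos'].round(2),'w',s['width'].round(1),'F',s['wrist_force'].round(1),'T',s['wrist_torque'].round(2),'tool shift',(M.T@d).round(1))
E
python3 -c "
from h import *
need(519.8,168.8,249)
cv2.imwrite('pics/a.png',np.hstack([crop('',bot.capture('top'),243,213,25,8),crop('',bot.capture('scene'),389,180,25,8)]))"
```

```text
Traceback (most recent call last):
  File "h.py", line 20, in need
    print('t',round(s['time'],2),'tcp',s['tcp_pos'].round(1),'yaw_y',np.degrees(np.arctan2(M[1,1],M[0,1])).round(2),'tilt',M[:2,2].round(4),'q',s['qpos'].round(2),'w',s['width'].round(1),'F',s['wrist_force'].round(1),'T',s['wrist_torque'].round(2),'tool shift',(M.T@d).round(1))
                                                                                                                                                                       ^^^^^^^^^^^^^^^^
AttributeError: 'float' object has no attribute 'round'
```

Call:
play_rows:
  series: "0 0 0.02 0 0 0 1;0 0 0.02 0 0 0 1;0 0 0.02 0 0 0 1;0 0 0.0157 0 0 0 1;0 0 0 0 0 0 1;0 0 0 0 0 0 0;0 0 0 0 0 0 0;0 0 0 0 0 0 0;0 0 0 0 0 0 0;0 0 0 0 0 0 0;0 0 0 0 0 0 0;0 0 0 0 0 0 0"
  grip_force: 40

```text
time: 5.12
tcp_pos: [520.1, 169.2, 249.1]
eef_rot: [0.827, -0.562, 0.0, -0.0]
wrist_force: [0.1, -0.3, -1.2]
width: 26.4
grip_force: 40.0
```

```bash
sed -i "s/s\['width'\].round(1)/round(s['width'],1)/" h.py
python3 -c "
from h import *
need(519.8,168.8,249);print(bot.state()['grip_force'])"
```

```text
t 5.12 tcp [520.1 169.2 249.1] yaw_y -158.35 tilt [0.0007 0.0003] q [ 0.61  0.42 -0.38  0.   -0.77 -0.23] w 26.4 F [ 0.1 -0.3 -1.2] T [ 0.01 -0.14 -0.02] tool shift [0.3 0.4 0.1]
40.01441154512577
```

Call:
play_rows:
  series: "0 0 -0.01 0 0 0 0;0 0 -0.02 0 0 0 0;0 0 -0.02 0 0 0 0;0 0 -0.02 0 0 0 0;0.0281 0.0125 0 0 0 0 0;0.0281 0.0125 0 0 0 0 0;0.0281 0.0125 0 0 0 0 0;0.0281 0.0125 0 0 0 0 0;0.0281 0.0125 0 0 0 0 0;0.0281 0.0125 0 0 0 0 0;0.0281 0.0125 0 0 0 0 0;0.0281 0.0125 0 0 0 0 0;0.0281 0.0125 0 0 0 0 0;0.0281 0.0125 0 0 0 0 0;0 0 0.01 0 0 6.7 0;0 0 0.01 0 0 6.7 0;0 0 0.01 0 0 0 0;0 0 0 0 0 0 0;0 0 0 0 0 0 0"

```text
time: 7.5
tcp_pos: [507.5, -138.1, 289.3]
eef_rot: [0.757, -0.654, 0.0, -0.0]
wrist_force: [1.1, -0.4, -4.5]
width: 26.6
grip_force: 40.0
```

```bash
python3 -c "
from h import *
need(507.4,-137.8)
t=bot.capture('top');s=bot.capture('scene')
u=proj('top',[507,-138,80])[0].astype(int);v=proj('scene',[507,-138,60])[0].astype(int);print(u,v)
cv2.imwrite('pics/a.png',cv2.convertScaleAbs(np.hstack([crop('',t,*u,25,8),crop('',s,*v,25,8)]),alpha=1.8))"
```

```text
t 7.5 tcp [ 507.5 -138.1  289.3] yaw_y -171.68 tilt [ 0.0002 -0.0001] q [ 0.04  0.34 -0.39  0.   -0.84  0.1 ] w 26.6 F [ 1.1 -0.4 -4.5] T [-0.03  0.06 -0.03] tool shift [-0.3  0.1 -0. ]
[357 219] [270 195]
```

View pics/a.png

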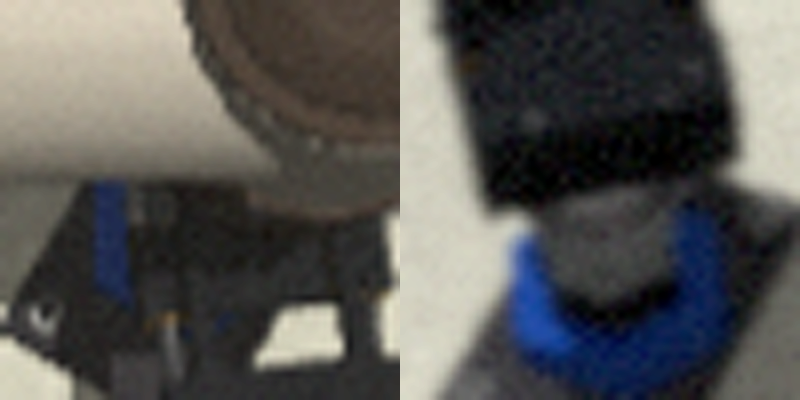

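The scene half shows the foot hanging over the blue collar, centred at about (610,290) in the crop. The gripper hides the rest. I'll feel it in.

Call:
play_rows:
  series: "0 0 0.005 0 0 0 0;0 0 0.005 0 0 0 0;0 0 0.003 0 0 0 0;0 0 0 0 0 0 0;0 0 0.001 0 0 0 0;0 0 0.001 0 0 0 0;0 0 0.001 0 0 0 0;0 0 0 0 0 0 0;0 0 0 0 0 0 0"

```text
time: 8.72
tcp_pos: [507.6, -138.1, 273.2]
eef_rot: [0.756, -0.654, 0.0, -0.0]
wrist_force: [0.7, 0.5, -2.2]
width: 26.6
grip_force: 40.0
```

```bash
python3 -c "
from h import *
need(507.4,-137.8)"
```

```text
t 8.72 tcp [ 507.6 -138.1  273.2] yaw_y -171.75 tilt [0.0009 0.    ] q [ 0.04  0.36 -0.41 -0.   -0.8   0.1 ] w 26.6 F [ 0.7  0.5 -2.2] T [ 0.18 -0.26 -0.03] tool shift [-0.4  0.1 -0. ]
```

Call:
play_rows:
  series: "0 0 0.001 0 0 0 0;0 0 0.001 0 0 0 0;0 0 0 0 0 0 0"

```text
time: 9.1
tcp_pos: [507.6, -138.1, 271.1]
eef_rot: [0.756, -0.654, 0.0, -0.0]
wrist_force: [1.2, 1.1, -3.9]
width: 26.4
grip_force: 40.0
```

```bash
python3 -c "
from h import *
need(507.4,-137.8)"
```

```text
t 9.1 tcp [ 507.6 -138.1  271.1] yaw_y -171.75 tilt [0.0008 0.    ] q [ 0.04  0.36 -0.41 -0.   -0.8   0.1 ] w 26.4 F [ 1.2  1.1 -3.9] T [ 0.22 -0.47 -0.04] tool shift [-0.4  0.1 -0. ]
```

Call:
play_rows:
  series: "-0.0002 -0.0005 0.001 0 0 0 0;0 0 0.001 0 0 0 0;0 0 0.001 0 0 0 0;0 0 0 0 0 0 0"

```text
time: 9.6
tcp_pos: [507.8, -137.9, 267.9]
eef_rot: [0.756, -0.654, -0.0, 0.0]
wrist_force: [1.5, 0.1, -4.4]
width: 26.2
grip_force: 40.0
```

```bash
python3 -c "
from h import *
need(507.4,-137.8)"
```

```text
t 9.6 tcp [ 507.8 -137.9  267.9] yaw_y -171.76 tilt [-0.0001  0.0001] q [ 0.04  0.36 -0.41 -0.   -0.79  0.1 ] w 26.2 F [ 1.5  0.1 -4.4] T [ 0.11 -0.31 -0.05] tool shift [-0.2  0.4  0. ]
```

Entering with almost no force. I'll go further down.

Call:
play_rows:
  series: "0 -0.0003 0.001 0 0 0 0;0 0 0.001 0 0 0 0;0 0 0.001 0 0 0 0;0 0 0.001 0 0 0 0;0 0 0.001 0 0 0 0;0 0 0.001 0 0 0 0;0 0 0 0 0 0 0"

```text
time: 10.48
tcp_pos: [508.1, -137.8, 261.9]
eef_rot: [0.756, -0.654, -0.0, 0.0]
wrist_force: [0.3, -0.4, -4.0]
width: 26.6
grip_force: 40.0
```

```bash
python3 -c "
from h import *
need(507.4,-137.8)"
```

```text
t 10.47 tcp [ 508.1 -137.8  261.9] yaw_y -171.76 tilt [-0.0004  0.0001] q [ 0.04  0.37 -0.42 -0.   -0.78  0.1 ] w 26.6 F [ 0.3 -0.4 -4. ] T [-0.02  0.07 -0.05] tool shift [-0.1  0.6  0. ]
```

Call:
play_rows:
  series: "0 0 0.001 0 0 0 0;0 0 0.001 0 0 0 0;0 0 0.0007 0 0 0 0;0 0 0.0005 0 0 0 0;0 0 0 0 0 0 0;0 0 0 0 0 0 0"

```text
time: 11.22
tcp_pos: [508.1, -137.9, 259.1]
eef_rot: [0.756, -0.654, 0.0, -0.0]
wrist_force: [-0.7, 0.1, -1.0]
width: 26.3
grip_force: 40.0
```

```bash
python3 -c "
from h import *
need(507.4,-137.8)"
```

```text
t 11.22 tcp [ 508.1 -137.9  259.1] yaw_y -171.75 tilt [ 0.0001 -0.0001] q [ 0.04  0.38 -0.42  0.   -0.77  0.1 ] w 26.3 F [-0.7  0.1 -1. ] T [0.08 0.37 0.01] tool shift [-0.2  0.7 -0. ]
```

Call:
play_rows:
  series: "0 0 0 0 0 0 1;0 0 0 0 0 0 1;0 0 0 0 0 0 1;0 0 0 0 0 0 1;0 0 0 0 0 0 1;0 0 0 0 0 0 1;0 0 0.01 0 0 0 1;0 0 0.01 0 0 0 1;0 0 0.01 0 0 0 1;0 0 0.005 0 0 0 1;0 0 0 0 0 0 1"

```text
time: 12.6
tcp_pos: [508.1, -137.9, 223.2]
eef_rot: [0.756, -0.654, -0.0, 0.0]
wrist_force: [-0.1, -0.4, 0.2]
width: 86.9
grip_force: 0.0
```

```bash
python3 -c "
from h import *
need(507.4,-137.8)
s=bot.capture('scene');v=proj('scene',[507,-138,60])[0].astype(int)
cv2.imwrite('pics/b.png',cv2.convertScaleAbs(crop('',s,*v,30,8),alpha=1.8))"
```

```text
t 12.6 tcp [ 508.1 -137.9  223.2] yaw_y -171.75 tilt [-0.0013 -0.0001] q [ 0.04  0.43 -0.46  0.   -0.69  0.1 ] w 86.9 F [-0.1 -0.4  0.2] T [0.03 0.1  0.05] tool shift [-0.2  0.7  0. ]
```

View pics/b.png

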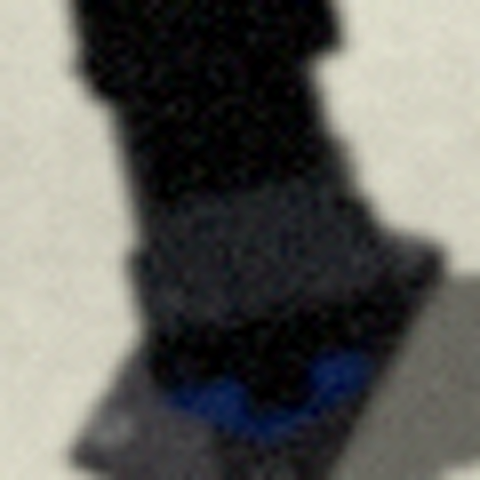

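The gripper hides the holder in this view: the dark finger is at about (240,260) and the collar below it at (260,410). The depth reading, 259.1 against 259 expected, says the foot is home. I'll grip the ring.

Call:
play_rows:
  series: "0 0 0 0 0 0 0;0 0 0 0 0 0 0;0 0 0 0 0 0 0;0 0 0 0 0 0 0;0 0 0 0 0 0 0;0 0 0 0 0 0 0;0 0 0 0 0 0 0"
  grip_force: 60

```text
time: 13.52
tcp_pos: [508.3, -137.8, 224.0]
eef_rot: [0.756, -0.654, 0.0, -0.0]
wrist_force: [0.9, 0.2, 0.7]
width: 54.0
grip_force: 60.0
```

```bash
python3 -c "
from h import *
need(507.4,-137.8)"
```

```text
t 13.53 tcp [ 508.3 -137.8  224. ] yaw_y -171.75 tilt [ 0.0005 -0.    ] q [ 0.04  0.43 -0.46  0.   -0.69  0.1 ] w 54.0 F [0.9 0.2 0.7] T [ 0.11  0.06 -0.01] tool shift [-0.2  0.9 -0. ]
```

Call:
play_rows:
  series: "0 0 0 0 0 3 0;0 0 0 0 0 5 0;0 0 0 0 0 5 0;0 0 0 0 0 5 0;0 0 0 0 0 2 0;0 0 0 0 0 0 0"

```text
time: 14.28
tcp_pos: [508.9, -137.8, 224.1]
eef_rot: [-0.631, 0.775, -0.001, 0.001]
wrist_force: [3.4, -0.1, -1.7]
width: 53.9
grip_force: 60.0
```

```bash
python3 -c "
from h import *
need(507.4,-137.8)"
```

```text
t 14.28 tcp [ 508.9 -137.8  224.1] yaw_y 168.32 tilt [ 0.0026 -0.0002] q [ 0.04  0.43 -0.46  0.   -0.68 -0.25] w 53.9 F [ 3.4 -0.1 -1.7] T [-0.2  -1.06  0.24] tool shift [ 0.3  1.5 -0. ]
```

Call:
play_rows:
  series: "0 -0.0005 0 0 0 4 0;0 0 0 0 0 5 0;0 0 0 0 0 5 0;0 0 0 0 0 5 0;0 0 0 0 0 5 0;0 0 0 0 0 5 0;0 0 0 0 0 5 0;0 0 0 0 0 5 0;0 0 0 0 0 5 0;0 0 0 0 0 1 0;0 0 0 0 0 0 0"

```text
time: 15.65
tcp_pos: [509.2, -138.0, 224.1]
eef_rot: [-0.287, 0.958, -0.0, 0.001]
wrist_force: [4.7, -1.3, -2.1]
width: 54.0
grip_force: 60.0
```

```bash
python3 -c "
from h import *
need(507.4,-137.8)"
```

```text
t 15.65 tcp [ 509.2 -138.   224.1] yaw_y 123.34 tilt [ 0.0021 -0.0002] q [ 0.04  0.43 -0.45  0.   -0.69 -1.03] w 54.0 F [ 4.7 -1.3 -2.1] T [-0.47 -1.39  0.43] tool shift [ 1.4  1.2 -0. ]
```

Call:
play_rows:
  series: "0 0 0 0 0 3 0;0 0 0 0 0 3 0;0 0 0 0 0 3 0;0 0 0 0 0 3 0;0 0 0 0 0 0 0"

```text
time: 16.27
tcp_pos: [509.3, -138.1, 224.1]
eef_rot: [-0.185, 0.983, -0.0, 0.001]
wrist_force: [4.7, -1.9, -2.7]
width: 54.0
grip_force: 60.0
```

```bash
python3 -c "
from h import *
need(507.4,-137.8)"
```

```text
t 16.27 tcp [ 509.3 -138.1  224.1] yaw_y 111.28 tilt [ 0.0024 -0.0002] q [ 0.04  0.43 -0.45  0.   -0.68 -1.24] w 54.0 F [ 4.7 -1.9 -2.7] T [-0.57 -1.45  0.19] tool shift [ 1.7  0.9 -0. ]
```

Call:
play_rows:
  series: "0 0 0 0 0 1 0;0 0 0 0 0 1 0;0 0 0 0 0 0 0"

```text
time: 16.65
tcp_pos: [509.3, -138.1, 224.1]
eef_rot: [-0.168, 0.986, -0.0, 0.001]
wrist_force: [5.3, -1.7, -3.1]
width: 54.0
grip_force: 60.0
```

```bash
python3 -c "
from h import *
need(507.4,-137.8)"
```

```text
t 16.65 tcp [ 509.3 -138.1  224.1] yaw_y 109.33 tilt [ 0.0023 -0.0003] q [ 0.04  0.43 -0.45  0.   -0.69 -1.28] w 54.0 F [ 5.3 -1.7 -3.1] T [-0.61 -1.51  0.39] tool shift [ 1.7  0.9 -0. ]
```

Call:
play_rows:
  series: "0 0 0 0 0 1 0;0 0 0 0 0 1 0;0 0 0 0 0 0 0"

```text
time: 17.02
tcp_pos: [509.3, -138.1, 224.1]
eef_rot: [-0.151, 0.989, -0.0, 0.001]
wrist_force: [5.0, -0.8, -2.5]
width: 54.0
grip_force: 60.0
```

```bash
python3 -c "
from h import *
need(507.4,-137.8)"
```

```text
t 17.02 tcp [ 509.3 -138.1  224.1] yaw_y 107.33 tilt [ 0.0023 -0.0003] q [ 0.04  0.43 -0.45  0.   -0.69 -1.31] w 54.0 F [ 5.  -0.8 -2.5] T [-0.6  -1.48  0.39] tool shift [ 1.7  0.8 -0. ]
```

Call:
play_rows:
  series: "0 0 0 0 0 1 0;0 0 0 0 0 1 0;0 0 0 0 0 0 0"

```text
time: 17.4
tcp_pos: [509.3, -138.1, 224.1]
eef_rot: [-0.133, 0.991, -0.0, 0.001]
wrist_force: [5.3, -2.2, -2.7]
width: 54.2
grip_force: 60.0
```

```bash
python3 -c "
from h import *
need(507.4,-137.8)"
```

```text
t 17.4 tcp [ 509.3 -138.1  224.1] yaw_y 105.33 tilt [ 0.0023 -0.0004] q [ 0.04  0.43 -0.45  0.   -0.69 -1.35] w 54.2 F [ 5.3 -2.2 -2.7] T [-0.63 -1.53  0.36] tool shift [ 1.8  0.8 -0. ]
```

Call:
play_rows:
  series: "0 0 0 0 0 1 0;0 0 0 0 0 1 0;0 0 0 0 0 0 0"

```text
time: 17.77
tcp_pos: [509.3, -138.1, 224.1]
eef_rot: [-0.116, 0.993, -0.0, 0.001]
wrist_force: [4.9, -2.1, -1.8]
width: 54.0
grip_force: 60.0
```

```bash
python3 -c "
from h import *
need(507.4,-137.8)"
```

```text
t 17.77 tcp [ 509.3 -138.1  224.1] yaw_y 103.33 tilt [ 0.0022 -0.0004] q [ 0.04  0.43 -0.45  0.   -0.68 -1.38] w 54.0 F [ 4.9 -2.1 -1.8] T [-0.65 -1.48  0.4 ] tool shift [ 1.8  0.7 -0. ]
```

Call:
play_rows:
  series: "0 0 0 0 0 1 0;0 0 0 0 0 0.5 0;0 0 0 0 0 0 0"

```text
time: 18.15
tcp_pos: [509.3, -138.1, 224.1]
eef_rot: [-0.103, 0.995, -0.0, 0.001]
wrist_force: [5.8, -2.6, -2.7]
width: 54.1
grip_force: 60.0
```

```bash
python3 -c "
from h import *
need(507.4,-137.8)"
```

```text
t 18.15 tcp [ 509.3 -138.1  224.1] yaw_y 101.84 tilt [ 0.0022 -0.0004] q [ 0.04  0.43 -0.45  0.   -0.69 -1.41] w 54.1 F [ 5.8 -2.6 -2.7] T [-0.65 -1.48  0.41] tool shift [ 1.8  0.7 -0. ]
```

Call:
play_rows:
  series: "0 0 0 0 0 1 0;0 0 0 0 0 0.5 0;0 0 0 0 0 0 0"

```text
time: 18.52
tcp_pos: [509.3, -138.1, 224.1]
eef_rot: [-0.09, 0.996, -0.0, 0.001]
wrist_force: [4.5, -2.5, -2.9]
width: 53.6
grip_force: 60.0
```

```bash
python3 -c "
from h import *
need(507.4,-137.8)"
```

```text
t 18.52 tcp [ 509.3 -138.1  224.1] yaw_y 100.35 tilt [ 0.0023 -0.0004] q [ 0.04  0.43 -0.45  0.   -0.69 -1.43] w 53.6 F [ 4.5 -2.5 -2.9] T [-0.67 -1.44  0.43] tool shift [ 1.8  0.7 -0. ]
```

Call:
play_rows:
  series: "0 0 0 0 0 1 0;0 0 0 0 0 0 0"

```text
time: 18.77
tcp_pos: [509.3, -138.1, 224.1]
eef_rot: [-0.081, 0.997, -0.0, 0.001]
wrist_force: [5.7, -1.7, -1.6]
width: 53.9
grip_force: 60.0
```

```bash
python3 -c "
from h import *
need(507.4,-137.8)"
```

```text
t 18.77 tcp [ 509.3 -138.1  224.1] yaw_y 99.34 tilt [ 0.0022 -0.0004] q [ 0.04  0.43 -0.45  0.   -0.68 -1.45] w 53.9 F [ 5.7 -1.7 -1.6] T [-0.72 -1.59  0.42] tool shift [ 1.8  0.6 -0. ]
```

Call:
play_rows:
  series: "0 0 0 0 0 1 0;0 0 0 0 0 0.5 0;0 0 0 0 0 0 0"

```text
time: 19.15
tcp_pos: [509.3, -138.1, 224.1]
eef_rot: [-0.068, 0.998, -0.0, 0.001]
wrist_force: [5.2, -2.4, -1.7]
width: 54.1
grip_force: 60.0
```

```bash
python3 -c "
from h import *
need(507.4,-137.8)"
```

```text
t 19.15 tcp [ 509.3 -138.1  224.1] yaw_y 97.84 tilt [ 0.0022 -0.0005] q [ 0.04  0.43 -0.45  0.   -0.68 -1.48] w 54.1 F [ 5.2 -2.4 -1.7] T [-0.71 -1.44  0.43] tool shift [ 1.8  0.6 -0. ]
```

Call:
play_rows:
  series: "0 0 0 0 0 1 0;0 0 0 0 0 0 0"

```text
time: 19.4
tcp_pos: [509.3, -138.1, 224.1]
eef_rot: [-0.061, 0.998, -0.0, 0.001]
wrist_force: [5.1, -1.5, -2.8]
width: 54.1
grip_force: 60.0
```

```bash
python3 -c "
from h import *
need(507.4,-137.8)"
```

```text
t 19.4 tcp [ 509.3 -138.1  224.1] yaw_y 96.96 tilt [ 0.0019 -0.0008] q [ 0.04  0.43 -0.45  0.   -0.69 -1.49] w 54.1 F [ 5.1 -1.5 -2.8] T [-0.7  -1.41  0.87] tool shift [ 1.9  0.5 -0. ]
```

Tz has risen to 0.87, so the ring is on its stop. I'll turn a touch more.

Call:
play_rows:
  series: "0 0 0 0 0 0.3 0;0 0 0 0 0 0 0;0 0 0 0 0 0 0"

```text
time: 19.77
tcp_pos: [509.3, -138.0, 224.1]
eef_rot: [-0.059, 0.998, -0.001, 0.001]
wrist_force: [5.3, -1.0, -2.7]
width: 53.7
grip_force: 60.0
```

```bash
python3 -c "
from h import *
need(507.4,-137.8)"
```

```text
t 19.77 tcp [ 509.3 -138.   224.1] yaw_y 96.72 tilt [ 0.0019 -0.001 ] q [ 0.04  0.43 -0.45  0.   -0.69 -1.5 ] w 53.7 F [ 5.3 -1.  -2.7] T [-0.72 -1.46  1.07] tool shift [ 1.9  0.5 -0. ]
```

Call:
play_rows:
  series: "0 0 0 0 0 0 1;0 0 0 0 0 0 1;0 0 0 0 0 0 1;0 0 0 0 0 0 1;0 0 0 0 0 0 1;0 0 0 0 0 0 1;0 0 -0.01 0 0 0 1;0 0 -0.02 0 0 0 1;0 0 -0.03 0 0 0 1;0 0 -0.03 0 0 0 1;0 0 -0.03 0 0 0 1;0 -0.05 0 0 0 0 1;0 -0.05 0 0 0 0 1;0 -0.05 0 0 0 0 1;0 -0.05 0 0 0 0 1;0 -0.05 0 0 0 0 1;0 0 0 0 0 0 1;0 0 0 0 0 0 1"

```text
time: 22.02
tcp_pos: [536.4, -386.2, 343.9]
eef_rot: [-0.056, 0.998, 0.0, -0.0]
wrist_force: [-0.0, 0.2, -1.2]
width: 86.8
grip_force: 0.0
```

```bash
python3 -c "
from h import *
need(507.4,-137.8)
t=bot.capture('top');s=bot.capture('scene')
u=proj('top',[507,-138,50])[0].astype(int);v=proj('scene',[507,-138,50])[0].astype(int);print(u,v)
print(plane('top',[u],98),proj('top',[[508,-138,98],[508,-138,68],[530,-124,68]]),proj('scene',[[508,-138,98],[508,-138,10]]))
cv2.imwrite('pics/c.png',cv2.convertScaleAbs(np.hstack([crop('',t,*u,25,8),crop('',s,*v,25,8)]),alpha=1.6))"
```

```text
t 22.02 tcp [ 536.4 -386.2  343.9] yaw_y 96.42 tilt [-0.0004  0.0004] q [-0.38  0.49  0.02 -0.   -1.1  -1.08] w 86.8 F [-0.   0.2 -1.2] T [ 0.06 -0.04 -0.  ] tool shift [1.000e+00 2.501e+02 1.000e-01]
[356 221] [270 198]
[[ 500.27153946 -132.47252465   98.        ]] [[358.16777889 218.10640321]
 [357.06556661 219.74407748]
 [351.91608492 211.41517584]] [[268.48418297 186.8646801 ]
 [272.447892   207.58453407]]
```

View pics/c.png

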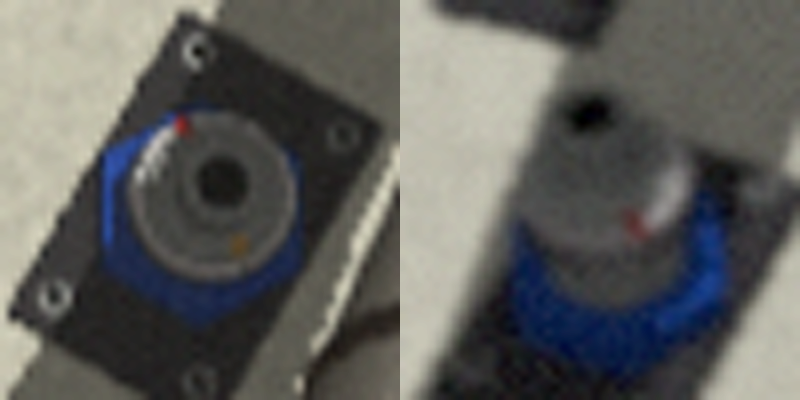

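The two red marks form one at (182,125) in the top half and (637,222) in the scene half. The holder stands upright in the collar, with its bore at (222,182) near the predicted point, and the arm is clear.

```bash
python3 -c "
from cell import bot
print(bot.finish_job())"
```

```text
the job is handed in; nothing more can be done
None
```

I set the filter holder fully home in the blue socket, tightened its lock ring to the stop at about 1.07 N m with the two red marks meeting, let go and handed the job in; `finish_job()` returned no verdict.

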